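# Free the jammed kneading tool and guard the drive shaft

## Robot

A 7-joint arm with a two-finger parallel gripper is mounted at the origin on the work surface. World frame = base frame: x ahead of the robot, y to its left, z up, the work surface at z = 0. Lengths are in m, angles in rad, forces in N, time in s.
With the tool pointing down it reaches from about 0.425 to 0.875 m from the base axis. Payload 4.7 kg.
Tool frame: the origin (TCP) lies midway between the tips of the shut fingers; the grasp point (between the pads) lies 19 mm behind it; z points along the fingers, y is the direction in which the jaws open and shut (so a half turn about z gives the same grasp; the last joint's range is limited). The gripper opens to 87 mm and grips with 3 to 60 N. Pads are 19 mm wide; open, the fingers measure 117 mm over their backs; the gripper's body (75 mm by 190 mm) begins 51 mm behind the grasp point.
Start: joints at [-1.323, 0.321, -0.07, 1.45, 0.023, 1.371, -0.057], TCP at [0.151, 0.632, 0.223] pointing down, gripper open.
Joint ranges: [-2.86, 2.86], [-0.3, 2.09], [-1.38, 1.24], [0.06, 2.45], [-1.56, 4.7], [0.09, 2.05], [-2.69, 2.69]. Speed limits (rad/s): [2.57, 2.57, 3.14, 3.14, 3.14, 3.14, 3.14].

## Interface

Orientations are given as a rotation vector (axis times angle).
In Python, from bench import ctrl, optics gives the robot as it stands. The module is installed in compiled form; this text tells all that it offers.
- The arm moves only by the tool step_arm, never from a script. Its argument "deltas" is a list of rows, each a list of 7 numbers: the turn, a rotation vector about the tool's x, y, z in degrees, then the shift along the tool's x, y, z in mm, then the finger opening in mm, from 0 to 87. A call has exactly 8 rows; each row is the pose to reach, as a shift and turn from the pose commanded when the call began, along the tool's axes at that moment; what a row does not reach only later rows make up. A row lasts 1/8 s, in which the tool goes at most 62.5 mm and 10.7 degrees, less where a joint would pass 70% of its speed; a pose out of reach is approached as far as the arm can. A call with a gripper value outside its range is refused whole. The fingers move at their own pace and stop on an object; "newtons" is the grip in N (left out, the last holds). Time passes only in rows, so rows that repeat a pose let the fingers close, or fill a call up. It gives the time, the measured TCP pose, the force and the opening at its end, in the units of the state.
- ctrl.get_state(): the state, without advancing time (a new reading comes with each control period).
- optics.get_image(name): name is "scene" or "top" or "wrist"; returns the picture (400x640x3 uint8, red, green, blue); there is no depth.
- optics.get_calibration(name): a dict with "K" (3x3 intrinsics, pixels), "R" (3x3) and "t" (3): a world point X has camera coordinates R X + t. Camera axes: x right, y down, z forward; pixel columns grow to the right and rows downward; lengths in m; the calibration is good to about 2 mm. A picture is of the moment at which its call begins: read the wrist's pose just before it. get_calibration takes no time and is no camera call; for the wrist camera it gives the pose at the moment of the call.
- ctrl.close_job(): hands the job in, once; it reports no verdict.
The state is a dict: "time": time; "joint_positions": joint angles; "qd": joint speeds; "joint_torque": joint torques, N m; "position": TCP position; "tool_rot": TCP orientation; "ft_force": force on the tool from outside, world axes, zero at the start; "torque": the same for the moment, N m; "grip_width": opening from 0.0 (shut) to 1.0 (fully open).
Only numpy, scipy, OpenCV 4.12 (cv2) and the standard library are available. Lean on these libraries where they do the work, as an engineer would, in place of code of your own. Each camera call takes 0.05 s, during which the arm holds its last target.

## Task

The blue kneading tool is jammed on the machine's upright drive shaft: hold its orange grip and work it off by twisting it back and forth while pulling up a little at a time, first anticlockwise and then clockwise seen from above, about 30 degrees to each side of where it started; a straight pull only lifts the white motor block out of its cradle, which must not happen. Stand the tool upright on the floor of the grey wash tray, then slide the clean yellow sleeve over the bare shaft until it sits fully down on the round collar, upright, and let go. Put both parts down without dropping them, and leave the jar, the can and the steel cup where they are.

Things in the scene. Friction and masses are not known exactly. Their poses are not given: they have to be found in the camera images.
- cradle: Black plastic cradle, 230 x 210 mm, 44 mm high, fixed on the table; origin under its centre at table level, x and y along its sides, z up. The white motor block stands in it. Its place and yaw vary.
- motor_block (a joint): How far the white motor block (200 x 180 x 100 mm) has been lifted out of its cradle, in m: 0 = fully seated. The block cannot turn or shift sideways, only rise; it drops back by its own weight. An upward pull of about 16 N on the shaft lifts it.
- shaft_seat (a point): Centre of the top of the round grey collar (80 mm across, 10 mm high) on the motor block, 122 mm above the table; axes parallel to the cradle's. The steel shaft, 20 mm thick, 50 mm high, its top 6 mm tapering to 12 mm, rises from here along z. The seated tool's underside is here.
- kneader: Kneading tool, about 0.2 kg, 108 mm high: blue round hub 52 mm across, 66 mm high; two blue L-shaped paddle arms 18 mm high at its foot, along its +x and -x, outermost corner 80 mm from the axis; orange grip bar on top. Origin at the centre of its underside, z up, x along the grip bar and arms. It starts seated on the shaft, its x within 0.1 rad of the cradle's x.
- kneader_pads (a point): Four hidden sprung pads in the tool's blind bore (25 mm wide, 56 mm deep), 27 mm above its underside, clamp the shaft. A straight pull needs 20 to 32 N; while turning, far less (turning takes about 0.3 N m; 3 to 4 mm of rise per radian turned is easy). The pads come free after 22 mm of rise; the bore clears the shaft top after 50 mm.
- kneader_grip (a point): Middle of the orange grip bar where it is to be held: 44 mm along the tool's x, 16 mm thick along its y (the flat sides to pinch), from 66 to 108 mm above the tool's underside; this point is 90 mm above the underside, on the axis.
- kneader_end (a point): Outer end of the paddle arm on the tool's +x side, 73 mm from the axis, 9 mm above the underside. Moves toward the cradle's +y when the tool turns anticlockwise seen from above.
- wash_tray_in (a point): Centre of the inner floor of the grey wash tray: open tray, 210 x 210 mm outside, 30 mm high, walls and floor 4 mm thick, fixed on the table; axes along its sides. It stands left or right of the machine.
- sleeve: Clean yellow plastic sleeve standing upright on the table, on the side of the machine opposite the tray: a tube 44 mm outside, 25 mm bore through its length, 65 mm high, about 0.06 kg. Origin at the centre of its underside, z up along the bore.
- jar: Bystander: yellow plastic jar with a white lid, 96 mm across, 170 mm high; origin under its centre.
- can: Bystander: pale tin can with a wide red band, 100 mm across, 115 mm high; origin under its centre.
- cup: Bystander: open steel cup, 80 mm across, 100 mm high; origin under its centre.
Things that resemble listed ones, but are neither listed nor needed, are in the scene too. There is more than one size of the sleeve; the one meant has the size given above.

How it is judged:
On the way, in this order (a step that is already met when the one before it is completed fails the run):
1. the tool is twisted anticlockwise (at least 0.3 rad from the cradle's x) while still on the shaft (horizontal distance between kneader and shaft_seat below 0.012 m and y of kneader_end in the frame of shaft_seat above 0.0215715 m and z of kneader in the frame of shaft_seat below 0.045 m), for 0.02 s.
2. it is then twisted clockwise (at least 0.3 rad past the cradle's x) while still on the shaft, and has crept up by 2 mm or more (horizontal distance between kneader and shaft_seat below 0.012 m and y of kneader_end in the frame of shaft_seat below -0.0215715 m and z of kneader in the frame of shaft_seat between 0.002 and 0.045 m), for 0.02 s.
3. the tool stands upright in the wash tray, let go (x of kneader in the frame of wash_tray_in between -0.075 and 0.075 m and y of kneader in the frame of wash_tray_in between -0.075 and 0.075 m and z of kneader in the frame of wash_tray_in between -0.004 and 0.006 m and angle between kneader's own z axis and vertical below 0.1 rad and linear speed of kneader below 0.03 m/s and contact force between the fingers and kneader below 0.1 N), for 0.2 s.
At the end, for the whole second after the job is handed in: Tool upright (0.1 rad), at rest on the tray floor, its axis within 75 mm of the tray centre along each side; sleeve on the shaft, underside within 4 mm of the collar, axis within 7 mm of the shaft, upright (0.1 rad), at rest; motor block down (within 3 mm) (x of kneader in the frame of wash_tray_in between -0.075 and 0.075 m and y of kneader in the frame of wash_tray_in between -0.075 and 0.075 m and z of kneader in the frame of wash_tray_in between -0.004 and 0.006 m and angle between each of kneader, sleeve's own z axis and vertical below 0.1 rad and linear speed of each of kneader, sleeve below 0.03 m/s and horizontal distance between sleeve and shaft_seat below 0.007 m and z of sleeve in the frame of shaft_seat between -0.004 and 0.004 m and value of joint motor_block below 0.003 m); the robot touches nothing.
It fails at once if the motor block is lifted out of its cradle by more than 8 mm (value of joint motor_block above 0.008 m).
It fails at once if the kneading tool is dropped (faster than 0.6 m/s with no finger on it) (linear speed of kneader above 0.6 m/s and contact force between the fingers and kneader below 0.05 N).
It fails at once if the sleeve is dropped (faster than 0.6 m/s with no finger on it) (linear speed of sleeve above 0.6 m/s and contact force between the fingers and sleeve below 0.05 N).
It fails at once if the jar, the can or the cup is moved by more than 30 mm (distance of any of jar, can, cup from where it was at the start of the episode above 0.03 m).
It also fails if it takes over 72 s, if anything falls off the work surface, if the arm or the gripper's body presses on something with over 40 N, if the wrist force passes 120 N, or if a joint passes its speed limit or range.

## Working session

There is one attempt and no reset: what is moved stays moved. The work goes in short steps, Python scripts to look and compute and a tool call to move; the robot and the scene stay as the last step left them, time stands still between calls to the robot, and variables do not carry over. Pictures are saved under pics/ and viewed, and the job is handed in when it is done.

Besides the shell and the picture viewer there is one more tool, called after "Emit:" in YAML: its name, and indented under it one key for each argument. step_arm: Moves the arm, as the interface text tells. Its arguments: {"type":"object","properties":{"deltas":{"type":"array"},"newtons":{"type":"number"}},"required":["deltas"]}

```bash
mkdir -p pics; python3 - <<'E'
from bench import ctrl, optics
import cv2
s=ctrl.get_state(); print(s)
for n in("scene","top","wrist"):
    c=optics.get_calibration(n); print(n,c)
    cv2.imwrite(f"pics/{n}0.png",optics.get_image(n)[:,:,::-1])
E
```

```text
{'time': 0.0, 'joint_positions': array([-1.32289653,  0.3218101 , -0.07007782,  1.45168352,  0.02258173,
        1.37078437, -0.05691765]), 'qd': array([ 0.00129222, -0.000489  ,  0.0005731 , -0.00112066,  0.00091985,
       -0.0016692 ,  0.00101418]), 'joint_torque': array([-7.84378663e-04, -4.91291428e+01, -4.04379778e-01, -3.12533998e+01,
       -6.38109958e-02,  4.36471333e-02,  1.89954458e-04]), 'position': array([0.15050719, 0.63176539, 0.22146555]), 'tool_rot': array([-3.66395074e-01, -3.12001228e+00,  2.97425512e-03]), 'ft_force': array([ 0.16277949, -0.41308197,  0.66203233]), 'torque': array([ 0.02401012, -0.01466787, -0.01727867]), 'grip_width': 0.9994396626430746}
scene {'K': array([[444.32494151,   0.        , 315.55257564],
       [  0.        , 444.32494151, 190.43303422],
       [  0.        ,   0.        ,   1.        ]]), 'R': array([[-0.84826271,  0.52933128, -0.01608627],
       [ 0.36950034,  0.56982443, -0.73400928],
       [-0.37936772, -0.62857658, -0.6789489 ]]), 't': array([ 0.42191392, -0.09174427,  1.44888059])}
top {'K': array([[515.32055758,   0.        , 312.13478637],
       [  0.        , 515.32055758, 200.26682711],
       [  0.        ,   0.        ,   1.        ]]), 'R': array([[ 0.00513109, -0.99991517, -0.01197174],
       [-0.98790924, -0.00321371, -0.15500003],
       [ 0.1549484 ,  0.01262231, -0.98784193]]), 't': array([0.0204626 , 0.53623591, 1.51452432])}
wrist {'K': array([[327.5677896 ,   0.        , 318.3442867 ],
       [  0.        , 327.5677896 , 199.29764099],
       [  0.        ,   0.        ,   1.        ]]), 'R': array([[ 0.23181215,  0.97275938, -0.00152035],
       [ 0.93864247, -0.22327112,  0.26286939],
       [ 0.25536921, -0.06236339, -0.96483023]]), 't': array([-0.64814965, -0.03262473,  0.39026929])}
```

View pics/top0.png

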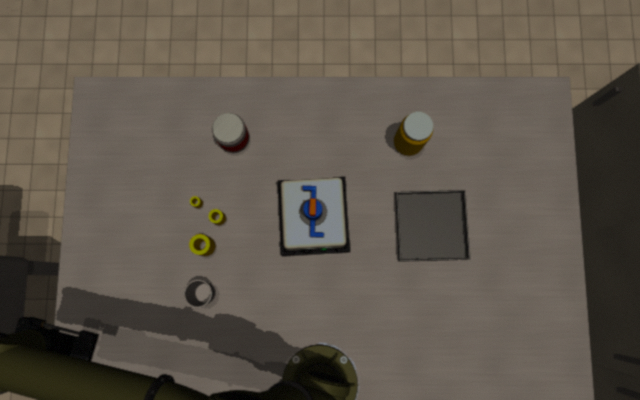

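View pics/scene0.png

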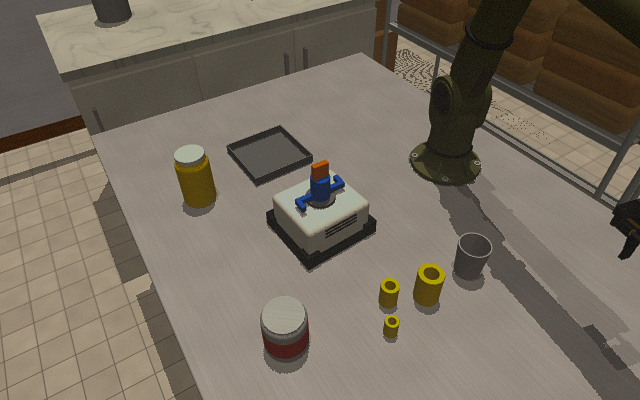

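View pics/wrist0.png

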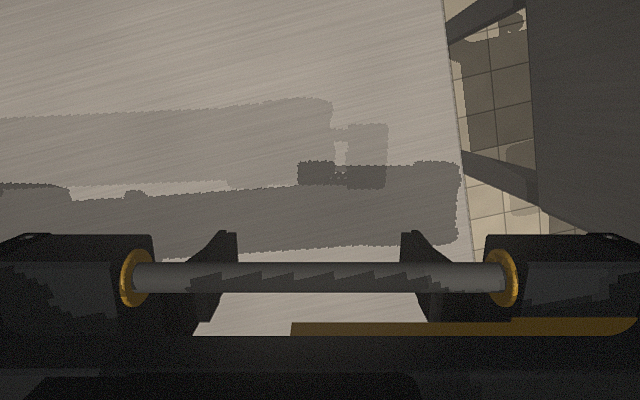

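```bash
cat > h.py <<'E'
import cv2, numpy as np
from bench import ctrl, optics
def ray(cal,u,v,z):
    K,R,t=cal["K"],cal["R"],cal["t"]
    d=R.T@np.linalg.inv(K)@np.array([u,v,1.]); o=-R.T@t
    return o+d*(z-o[2])/d[2]
def proj(cal,X):
    p=cal["K"]@(cal["R"]@np.asarray(X,float)+cal["t"]); return p[:2]/p[2]
def mask(img,lo,hi):
    h=cv2.cvtColor(img,cv2.COLOR_RGB2HSV); return cv2.inRange(h,np.array(lo),np.array(hi))
def cons(m,a=20):
    return [c for c in cv2.findContours(m,cv2.RETR_EXTERNAL,cv2.CHAIN_APPROX_NONE)[0] if cv2.contourArea(c)>a]
def tri(c1,p1,c2,p2):
    X=cv2.triangulatePoints(c1["K"]@np.c_[c1["R"],c1["t"]],c2["K"]@np.c_[c2["R"],c2["t"]],np.array(p1,float),np.array(p2,float)).ravel()
    return X[:3]/X[3]
E
python3 - <<'E'
from h import *
im=cv2.imread("pics/top0.png")[:,:,::-1].copy(); c=optics.get_calibration("top")
print("yellow")
for k in cons(mask(im,(22,150,80),(35,255,255))):
    (u,v),r=cv2.minEnclosingCircle(k); M=cv2.moments(k);
    for z in (.045,.065): 
        P=ray(c,u,v,z); Q=ray(c,u+r,v,z); print((round(u,1),round(v,1)),r,z,P.round(4),"diam",2*np.linalg.norm(P-Q))
print("orange")
for k in cons(mask(im,(3,150,100),(15,255,255))):
    r=cv2.minAreaRect(k); print(r, ray(c,*r[0],.23)); b=[ray(c,*p,.23)[:2].round(4) for p in cv2.boxPoints(r)];print(b)
print("blue")
for k in cons(mask(im,(100,120,60),(125,255,255)),5):
    r=cv2.minAreaRect(k); print(r);print([ray(c,*p,.14)[:2].round(4) for p in cv2.boxPoints(r)])
v=cv2.resize(im[160:320,170:480],None,fx=2.5,fy=2.5,interpolation=cv2.INTER_CUBIC); cv2.imwrite("pics/topz.png",v[:,:,::-1])
im=cv2.imread("pics/scene0.png")[:,:,::-1].copy()
v=cv2.resize(im[120:340,180:500],None,fx=2.5,fy=2.5,interpolation=cv2.INTER_CUBIC); cv2.imwrite("pics/sz.png",v[:,:,::-1])
E
```

```text
yellow
(199.3, 243.9) 10.596885681152344 0.045 [0.4027 0.3585 0.045 ] diam 0.06336769760903739
(199.3, 243.9) 10.596885681152344 0.065 [0.4013 0.3539 0.065 ] diam 0.0625417758526963
(215.2, 215.8) 7.310033321380615 0.045 [0.4874 0.3138 0.045 ] diam 0.04405790442973777
(215.2, 215.8) 7.310033321380615 0.065 [0.4849 0.3097 0.065 ] diam 0.04348366261284518
(194.6, 200.9) 5.292662143707275 0.045 [0.5326 0.378  0.045 ] diam 0.032077174293200304
(194.6, 200.9) 5.292662143707275 0.065 [0.5295 0.3731 0.065 ] diam 0.03165908689014912
(415.5, 136.5) 12.589778900146484 0.045 [ 0.7346 -0.2933  0.045 ] diam 0.07700336784667514
(415.5, 136.5) 12.589778900146484 0.065 [ 0.7289 -0.2894  0.065 ] diam 0.07599972152187894
orange
((312.0, 206.5), (15.0, 4.0), 90.0) [0.48995116 0.02058147 0.23      ]
[array([0.51 , 0.026]), array([0.5101, 0.0154]), array([0.47  , 0.0152]), array([0.4699, 0.0258])]
blue
((316.5, 228.0), (16.0, 13.0), 90.0)
[array([0.4646, 0.0272]), array([ 0.4647, -0.0094]), array([ 0.4197, -0.0094]), array([0.4196, 0.0269])]
((312.0, 209.0), (16.0, 18.0), 90.0)
[array([0.5186, 0.0473]), array([ 0.5187, -0.0036]), array([ 0.4732, -0.0037]), array([0.473 , 0.0469])]
((309.0, 191.5), (11.0, 12.0), 90.0)
[array([0.5617, 0.0476]), array([0.5618, 0.0135]), array([0.5301, 0.0134]), array([0.53  , 0.0474])]
```

View pics/topz.png

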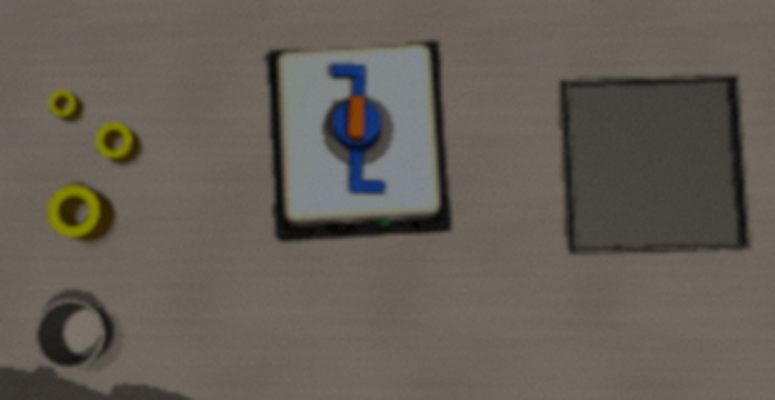

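View pics/sz.png

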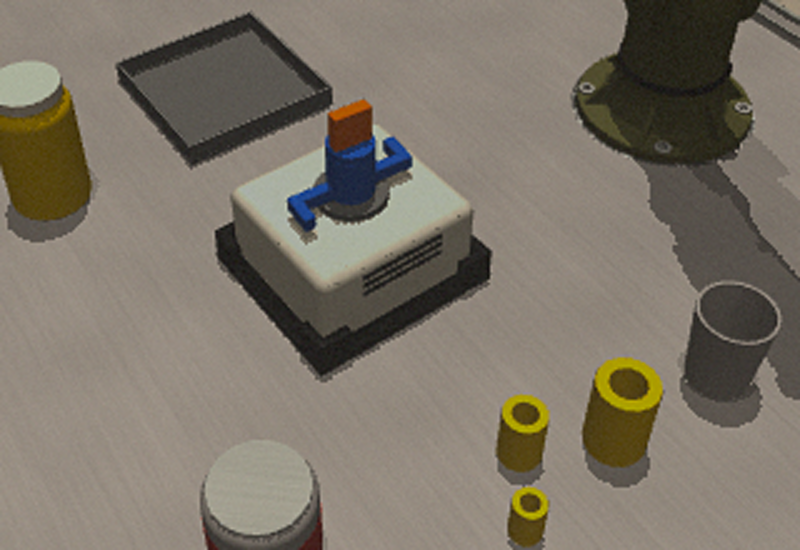

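```bash
python3 - <<'E'
from h import *
im=cv2.imread("pics/top0.png")[:,:,::-1].copy(); c=optics.get_calibration("top")
g=cv2.cvtColor(im,cv2.COLOR_RGB2GRAY); print(g[225,385:480]); print(g[185:270,430]); print(g[230,270:355])
h=cv2.cvtColor(im,cv2.COLOR_RGB2HSV); print(h[185:235:10,255], h[215,285],h[225,430],h[181,318])
m=cv2.inRange(g,0,80); 
for k in cons(m,1500):
    r=cv2.minAreaRect(k); print(r,[p.round(1) for p in cv2.boxPoints(r)])
    for z in (.03,.044): print(z,ray(c,*r[0],z).round(4),[ray(c,*p,z)[:2].round(3) for p in cv2.boxPoints(r)])
m=cv2.inRange(g,140,255)
for k in cons(m,500):
    r=cv2.minAreaRect(k); print("w",r, ray(c,*r[0],.112))
    print([ray(c,*p,.112)[:2].round(3) for p in cv2.boxPoints(r)])
E
```

```text
[106 104 104 106 104 105 106 104 102  87  60  43  32  45  62  70  70  69
  69  70  71  70  69  67  70  67  69  69  68  69  70  69  69  68  70  69
  67  66  69  68  70  69  68  67  68  67  68  69  68  68  69  69  65  68
  69  68  69  68  69  67  69  66  66  66  66  67  67  66  67  66  67  65
  66  67  67  66  64  53  32  24  24  49  72  91 102 105 105 104 105 104
 104 104 105 105 105]
[101 103 102 103 102  94  69  37  38  53  63  66  66  66  65  68  67  67
  64  67  66  68  66  65  68  67  67  67  67  68  68  68  67  67  67  66
  67  67  68  65  67  67  68  71  68  69  69  69  69  69  69  70  68  69
  69  68  70  71  70  69  69  69  69  68  69  69  71  70  71  69  70  68
  61  48  49  58  85  99 101 102 101 104 104 105 103]
[ 96  99  97  99  99  99 100  97  88  59  27  16  35  74 108 125 130 133
 132 132 134 133 131 133 133 133 132 131 134 133 131 133 133 133 131 132
 132 131 114  81  54  44  49  50  68  97 124 128 129 131 129 130 130 131
 132 134 132 132 131 132 133 133 133 134 132 132 133 134 132 132 132 132
 131 125 105  66  33  30  53  80  95  97  99  99  97]
[[ 16  41 105]
 [ 14 
[... 848 characters left out ...]
03 [0.2609 0.4184 0.03  ] [array([-0.046,  0.922]), array([0.582, 0.985]), array([ 0.586, -0.114]), array([-0.038, -0.109])]
0.044 [0.2612 0.4146 0.044 ] [array([-0.043,  0.914]), array([0.58 , 0.976]), array([ 0.583, -0.113]), array([-0.035, -0.108])]
((605.5, 231.0), (336.0, 67.0), 90.0) [array([572.,  63.], dtype=float32), array([639.,  63.], dtype=float32), array([639., 399.], dtype=float32), array([572., 399.], dtype=float32)]
0.03 [ 0.4477 -0.8563  0.03  ] [array([ 0.979, -0.795]), array([ 0.979, -1.005]), array([-0.032, -0.912]), array([-0.034, -0.722])]
0.044 [ 0.4463 -0.8486  0.044 ] [array([ 0.973, -0.788]), array([ 0.973, -0.996]), array([-0.029, -0.903]), array([-0.031, -0.715])]
```

```bash
cat >> h.py <<'E'
from scipy.spatial.transform import Rotation as Ro
def toolR(yaw): # tool y axis (jaw) at world angle yaw from world y; tool pointing down; x ~ -x world
    c,s=np.cos(yaw),np.sin(yaw)
    return np.array([[-c,-s,0],[-s,c,0],[0,0,-1.]])
def delta(p,yaw,s=None):
    s=s or ctrl.get_state(); R=Ro.from_rotvec(s["tool_rot"]).as_matrix()
    return np.degrees(Ro.from_matrix(R.T@toolR(yaw)).as_rotvec()).round(1), (R.T@(np.array(p)-s["position"])*1000).round(1)
E
python3 - <<'E'
from h import *
s=ctrl.get_state(); R=Ro.from_rotvec(s["tool_rot"]).as_matrix(); print(R.round(3))
c=optics.get_calibration("wrist"); print("cam in tool",R.T@(-c["R"].T@c["t"]-s["position"]), (c["R"]@R).round(3))
print(delta((0.38,0.36,.38),0), delta((0.42,0.02,.38),0))
E
```

```text
[[-0.973  0.232 -0.   ]
 [ 0.232  0.973 -0.001]
 [-0.    -0.001 -1.   ]]
cam in tool [ 0.07104286 -0.00101525 -0.16256525] [[-0.     1.    -0.   ]
 [-0.965 -0.    -0.263]
 [-0.263  0.     0.965]]
(array([ -0.1,  -0. , -13.4]), array([-286.2, -211.6, -157.9])) (array([ -0.1,  -0. , -13.4]), array([-403.9, -533.1, -157.5]))
```

Emit:
step_arm:
  deltas:
    - [0, 0, -4, -40, -45, -60, 87]
    - [0, 0, -7, -90, -90, -110, 87]
    - [0, 0, -10, -140, -135, -140, 87]
    - [0, 0, -13.4, -190, -180, -140, 87]
    - [0, 0, -13.4, -240, -225, -140, 87]
    - [0, 0, -13.4, -290, -235, -140, 87]
    - [0, 0, -13.4, -330, -240, -140, 87]
    - [0, 0, -13.4, -330, -240, -140, 87]

```text
time: 1.15
position: [0.4195, 0.3184, 0.3626]
tool_rot: [0.011, 3.14, -0.001]
ft_force: [-0.2, 1.1, 0.1]
grip_width: 0.998
```

```bash
python3 - <<'E'
from h import *
s=ctrl.get_state();print(s["position"],s["tool_rot"],s["qd"].round(2))
print(delta((0.43,0.02,.38),0,s))
c=optics.get_calibration("wrist");im=optics.get_image("wrist");np.save("w1.npy",im);import pickle;pickle.dump((s,c),open("w1.pkl","wb"))
cv2.imwrite("pics/w1.png",im[:,:,::-1])
E
```

```text
[0.41954159 0.31844864 0.36264728] [ 1.12208030e-02  3.14029558e+00 -1.39708254e-03] [ 0.12  0.12  0.1  -0.12 -0.06  0.02  0.29]
(array([-0.1,  0.1, -0.4]), array([ -12.6, -298.4,  -17.1]))
```

View pics/w1.png

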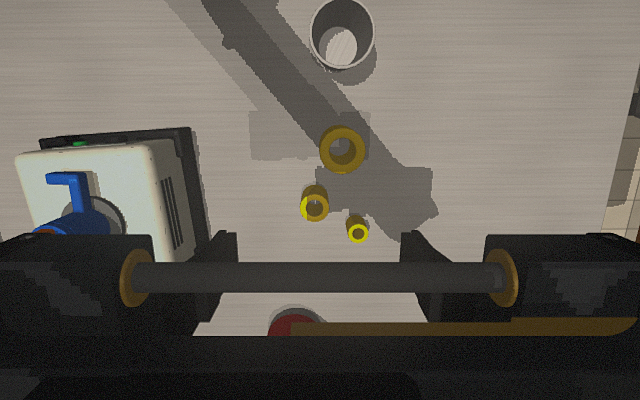

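```bash
python3 - <<'E'
from h import *
import pickle
s,c=pickle.load(open("w1.pkl","rb")); im=np.load("w1.npy")
m=mask(im,(22,150,60),(35,255,255)); 
cv2.imwrite("pics/w1z.png",cv2.resize(im[110:260,270:400],None,fx=4,fy=4)[:,:,::-1])
hs=cv2.cvtColor(im,cv2.COLOR_RGB2HSV); print(hs[206,296:335])
print(delta((0.53,0.02,.38),0))
E
```

```text
[[ 19  33 162]
 [ 11  30 162]
 [  9  16 160]
 [ 16  50 142]
 [ 28 255 191]
 [ 31 250 190]
 [ 30 232 189]
 [ 30 244 187]
 [ 30 246 191]
 [ 28 232 187]
 [ 20 158  95]
 [ 21 162  85]
 [ 20 135  91]
 [ 22 142  90]
 [ 22 145  93]
 [ 22 156  90]
 [ 22 150  90]
 [ 22 153  90]
 [ 23 163  89]
 [ 21 139  90]
 [ 21 148  93]
 [ 23 143  89]
 [ 24 148  88]
 [ 21 149  87]
 [ 22 149  87]
 [ 23 123  85]
 [ 21 140  89]
 [ 24 213 145]
 [ 23 205 147]
 [ 24 214 142]
 [ 23 194 150]
 [ 23 195 150]
 [ 23 189 136]
 [ 12  27  94]
 [  8  26 109]
 [ 13  28 110]
 [ 15  38 108]
 [ 16  35 110]
 [ 18  39 112]]
(array([-0.1,  0.1, -0.5]), array([-112. , -297.1,  -17. ]))
```

View pics/w1z.png

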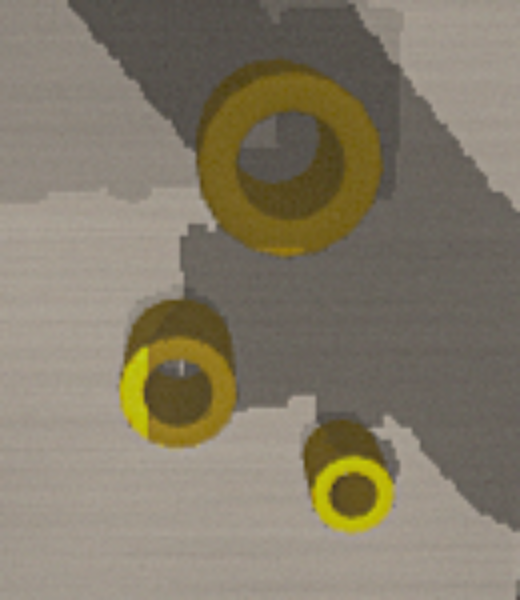

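```bash
python3 - <<'E'
from h import *
import pickle
s,c=pickle.load(open("w1.pkl","rb"))
P=ray(c,314.5,207.7,.065); print(P, np.linalg.norm(ray(c,300,207.7,.065)-ray(c,329,207.7,.065)), np.linalg.norm(ray(c,314.5,194,.065)-ray(c,314.5,221.6,.065)))
E
```

```text
[0.48672882 0.31094072 0.065     ] 0.042533893029246386 0.0422792872470082
```

Emit:
step_arm:
  deltas:
    - [0, 0, -0.5, -28, -40, -5, 87]
    - [0, 0, -0.5, -56, -80, -10, 87]
    - [0, 0, -0.5, -84, -125, -17, 87]
    - [0, 0, -0.5, -112, -170, -17, 87]
    - [0, 0, -0.5, -112, -215, -17, 87]
    - [0, 0, -0.5, -112, -260, -17, 87]
    - [0, 0, -0.5, -112, -297, -17, 87]
    - [0, 0, -0.5, -112, -297, -17, 87]

```text
time: 2.2
position: [0.5277, 0.0224, 0.3799]
tool_rot: [-0.005, 3.141, -0.0]
ft_force: [-0.2, 0.8, 0.4]
grip_width: 0.998
```

```bash
python3 - <<'E'
from h import *
s=ctrl.get_state();print(s["position"],s["tool_rot"],s["qd"].round(2))
c=optics.get_calibration("wrist");im=optics.get_image("wrist");np.save("w2.npy",im);import pickle;pickle.dump((s,c),open("w2.pkl","wb"))
cv2.imwrite("pics/w2.png",im[:,:,::-1])
E
```

```text
[0.52770359 0.0223688  0.37986833] [-5.36894967e-03  3.14114572e+00 -6.32721117e-05] [-0.03  0.02 -0.06 -0.01 -0.04 -0.01 -0.02]
```

View pics/w2.png

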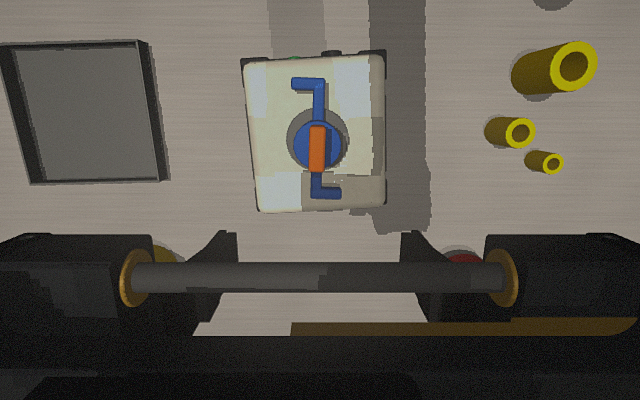

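```bash
python3 - <<'E'
from h import *
import pickle
s,c=pickle.load(open("w2.pkl","rb")); im=np.load("w2.npy")
m=mask(im,(3,150,60),(17,255,255)); m[235:]=0
for k in cons(m):
    r=cv2.minAreaRect(k); print("orange",r, ray(c,*r[0],.23)); B=np.array([ray(c,*p,.23)[:2] for p in cv2.boxPoints(r)]);print(B.round(4))
m=mask(im,(100,100,40),(130,255,255)); m[235:]=0
cv2.imwrite("pics/w2b.png",cv2.resize(im[40:225,230:400],None,fx=4,fy=4)[:550,:][:,:,::-1])
cv2.imwrite("pics/w2t.png",cv2.resize(im[30:195,0:180],None,fx=4,fy=3.6)[:,:,::-1])
cv2.imwrite("pics/w2s.png",cv2.resize(im[110:160,475:550],None,fx=8,fy=8)[:,:,::-1])
E
```

```text
orange ((317.0, 148.0), (46.0, 16.0), 90.0) [0.49115429 0.01982298 0.23      ]
[[0.4699 0.0123]
 [0.4698 0.0272]
 [0.5132 0.0276]
 [0.5133 0.0121]]
```

View pics/w2b.png

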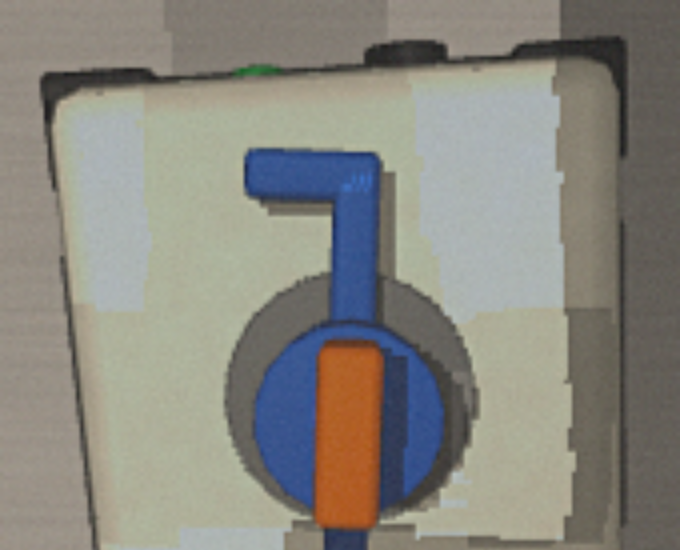

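View pics/w2t.png

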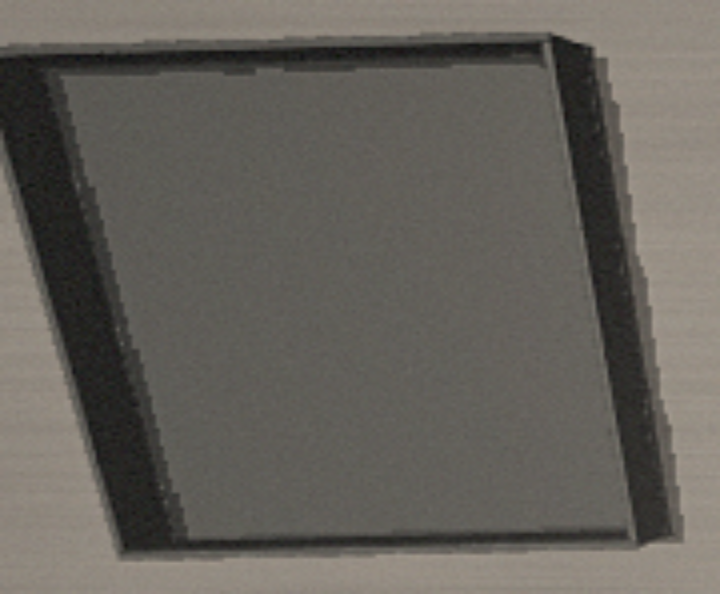

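View pics/w2s.png

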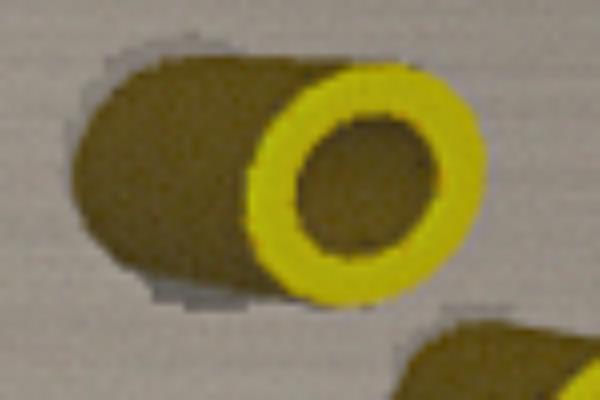

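```bash
python3 - <<'E'
from h import *
import pickle
s,c=pickle.load(open("w2.pkl","rb")); im=np.load("w2.npy")
b=lambda x,y:(x/4+230-.4,y/4+40-.4)
print("collar",ray(c,*b(351.5,397),.122)); print("collar d",np.linalg.norm(ray(c,*b(224,397),.122)-ray(c,*b(479,397),.122)))
print("hub",ray(c,*b(349,416),.188),np.linalg.norm(ray(c,*b(254,416),.188)-ray(c,*b(444,416),.188)))
A=ray(c,*b(42,75),.044);B=ray(c,*b(625,38),.044);print("cradle back",A,B,np.linalg.norm(A-B),"yaw",np.degrees(np.arctan2(B[0]-A[0],-(B-A)[1]))) 
t=lambda x,y:(x/4-.4,y/3.6+30-.4)
T=[ray(c,*t(*p),.03) for p in((548,35),(637,547),(120,555))]; print("tray",np.array(T),(T[0]+T[2])/2)
print("sleeve",ray(c,366.5/8+474.6,184/8+109.6,.065))
m=mask(im,(3,150,60),(17,255,255)); m[235:]=0
k=cons(m)[0][:,0,:]
L=[];Rr=[]
for v in range(130,166):
    u=k[k[:,1]==v][:,0]; L.append((u.min(),v));Rr.append((u.max(),v))
for E in(L,Rr):
    P=np.array([ray(c,*p,.23)[:2] for p in E]); q=np.polyfit(P[:,0],P[:,1],1); print("edge yaw deg",np.degrees(np.arctan(q[0])),np.polyval(q,.491))
print(c["K"][0])
E
```

```text
collar [0.4916737  0.02000069 0.122     ]
collar d 0.08074290663951308
hub [0.49114992 0.01949692 0.188     ] 0.05090830135728924
cradle back [ 0.38645984 -0.08967601  0.044     ] [0.37376381 0.11534882 0.044     ] 0.20541755014598043 yaw -176.4565212069829
tray [[ 0.35971989 -0.23936237  0.03      ]
 [ 0.5675552  -0.23349138  0.03      ]
 [ 0.57186209 -0.44083341  0.03      ]] [ 0.46579099 -0.34009789  0.03      ]
sleeve [0.48669502 0.3102898  0.065     ]
edge yaw deg -0.9488568956080216 0.01231465773019299
edge yaw deg -1.6142660864178568 0.02652514134624312
[327.5677896   0.        318.3442867]
```

```bash
python3 - <<'E'
from h import *
print(delta((.4914,.0198,.194),np.radians(-1.3)))
E
```

```text
(array([0.1, 0. , 1.7]), array([ 36.4,  -5.2, 185.6]))
```

```bash
python3 - <<'E'
from h import *
s=ctrl.get_state();print(s["time"],s["position"],s["tool_rot"],s["qd"].round(3))
s=ctrl.get_state();print(s["time"],s["position"],s["tool_rot"],s["qd"].round(3))
E
```

```text
2.25 [0.5277432  0.02503719 0.37962885] [-1.11542482e-02  3.14152096e+00  1.52497910e-03] [-0.024  0.014 -0.04  -0.002 -0.016 -0.002 -0.001]
2.25 [0.5277432  0.02503719 0.37962885] [-1.11542482e-02  3.14152096e+00  1.52497910e-03] [-0.024  0.014 -0.04  -0.002 -0.016 -0.002 -0.001]
```

Emit:
step_arm:
  deltas:
    - [0, 0, 1, 15, -2, 20, 87]
    - [0, 0, 1.7, 30, -4, 45, 87]
    - [0, 0, 1.7, 36.4, -5.2, 75, 87]
    - [0, 0, 1.7, 36.4, -5.2, 100, 87]
    - [0, 0, 1.7, 36.4, -5.2, 115, 87]
    - [0, 0, 1.7, 36.4, -5.2, 120, 87]
    - [0, 0, 1.7, 36.4, -5.2, 120, 87]
    - [0, 0, 1.7, 36.4, -5.2, 120, 87]
  newtons: 50

```text
time: 3.25
position: [0.4923, 0.0201, 0.2605]
tool_rot: [0.033, 3.14, 0.001]
ft_force: [1.1, 0.8, -0.6]
grip_width: 1.001
```

```bash
python3 - <<'E'
from h import *
s=ctrl.get_state();print(s["time"],s["position"],s["tool_rot"],s["qd"].round(3))
print(delta((.4914,.0198,.194),np.radians(-1.3),s))
E
```

```text
3.25 [0.49233303 0.02005273 0.26046024] [3.26157703e-02 3.13990808e+00 5.49801549e-04] [ 0.    -0.002  0.002  0.002  0.    -0.001  0.   ]
(array([0. , 0.1, 0.1]), array([ 1. , -0.3, 66.5]))
```

Emit:
step_arm:
  deltas:
    - [0, 0, 0, 1, -0.3, 15, 87]
    - [0, 0, 0, 1, -0.3, 35, 87]
    - [0, 0, 0, 1, -0.3, 55, 87]
    - [0, 0, 0, 1, -0.3, 66, 87]
    - [0, 0, 0, 1, -0.3, 66, 60]
    - [0, 0, 0, 1, -0.3, 66, 30]
    - [0, 0, 0, 1, -0.3, 66, 0]
    - [0, 0, 0, 1, -0.3, 66, 0]
  newtons: 50

```text
time: 4.25
position: [0.491, 0.0197, 0.1941]
tool_rot: [0.033, 3.141, 0.001]
ft_force: [0.5, 0.1, 0.6]
grip_width: 0.626
```

Emit:
step_arm:
  deltas:
    - [0, 0, 0, 0, 0, 0, 0]
    - [0, 0, 0, 0, 0, 0, 0]
    - [0, 0, 0, 0, 0, 0, 0]
    - [0, 0, -3, 0, 0, 0, 0]
    - [0, 0, -6, 0, 0, 0, 0]
    - [0, 0, -9, 0, 0, 0, 0]
    - [0, 0, -10, 0, 0, 0, 0]
    - [0, 0, -10, 0, 0, 0, 0]

```text
time: 5.25
position: [0.4907, 0.0197, 0.1936]
tool_rot: [-0.24, 3.132, 0.0]
ft_force: [-0.1, 0.5, 0.1]
grip_width: 0.181
```

```bash
python3 - <<'E'
from h import *
s=ctrl.get_state();print(s["time"],s["position"],s["tool_rot"],s["qd"].round(3),s["ft_force"],s["torque"],s["grip_width"])
im=optics.get_image("wrist")
cv2.imwrite("pics/w3.png",im[:,:,::-1])
E
```

```text
5.25 [0.49068792 0.01973331 0.19359207] [-2.40380917e-01  3.13236661e+00  3.37491801e-04] [ 0.     0.001 -0.     0.     0.    -0.    -0.002] [-0.05708119  0.49689231  0.09969509] [ 0.16448145  0.10230263 -0.08546722] 0.18058987345094116
```

View pics/w3.png

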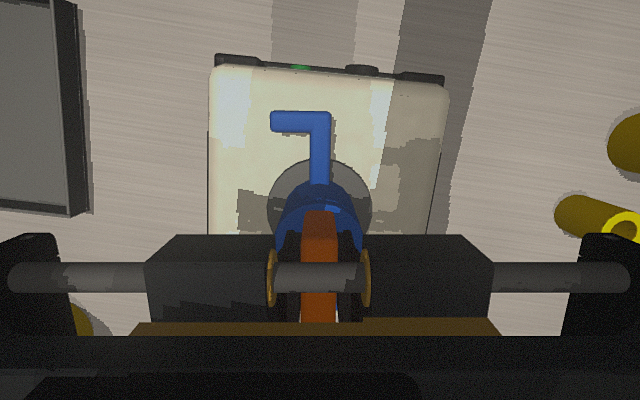

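Emit:
step_arm:
  deltas:
    - [0, 0, -3, 0, 0, -0.2, 0]
    - [0, 0, -6, 0, 0, -0.4, 0]
    - [0, 0, -9, 0, 0, -0.6, 0]
    - [0, 0, -12, 0, 0, -0.8, 0]
    - [0, 0, -15, 0, 0, -1.0, 0]
    - [0, 0, -18, 0, 0, -1.1, 0]
    - [0, 0, -20, 0, 0, -1.2, 0]
    - [0, 0, -21, 0, 0, -1.2, 0]

```text
time: 6.3
position: [0.4902, 0.0193, 0.1939]
tool_rot: [0.808, -3.034, 0.001]
ft_force: [0.4, -1.2, -8.2]
grip_width: 0.179
```

```bash
python3 - <<'E'
from h import *
s=ctrl.get_state();print(s["time"],s["position"],s["tool_rot"],s["qd"].round(3),s["ft_force"],s["torque"],s["grip_width"])
E
```

```text
6.3 [0.49019364 0.01926795 0.19388379] [ 8.08093009e-01 -3.03439438e+00  6.30412688e-04] [-0.001  0.001  0.003 -0.     0.007  0.003  0.136] [ 0.37110102 -1.24312842 -8.20735275] [-0.21684844 -0.27694466 -0.12572825] 0.17886314463786238
```

Emit:
step_arm:
  deltas:
    - [0, 0, 7, 0, 0, -0.3, 0]
    - [0, 0, 14, 0, 0, -0.7, 0]
    - [0, 0, 21, 0, 0, -1.1, 0]
    - [0, 0, 28, 0, 0, -1.5, 0]
    - [0, 0, 35, 0, 0, -1.9, 0]
    - [0, 0, 42, 0, 0, -2.3, 0]
    - [0, 0, 49, 0, 0, -2.7, 0]
    - [0, 0, 56, 0, 0, -3.0, 0]

```text
time: 7.3
position: [0.4897, 0.0207, 0.1965]
tool_rot: [-0.715, -3.057, 0.0]
ft_force: [0.6, 2.3, -9.2]
grip_width: 0.181
```

```bash
python3 - <<'E'
from h import *
s=ctrl.get_state();print(s["time"],s["position"],s["tool_rot"],s["qd"].round(3),s["ft_force"],s["torque"],s["grip_width"])
im=optics.get_image("scene")
cv2.imwrite("pics/s4.png",cv2.resize(im[120:320,220:440],None,fx=3,fy=3)[:,:,::-1])
E
```

```text
7.3 [0.48970145 0.02065258 0.19647191] [-7.14727878e-01 -3.05670638e+00  8.41159383e-05] [ 0.011 -0.001 -0.011 -0.004  0.004  0.007 -0.968] [ 0.62235105  2.33747698 -9.20789795] [ 0.32190921 -0.08714377  0.23398745] 0.18081412105862915
```

View pics/s4.png

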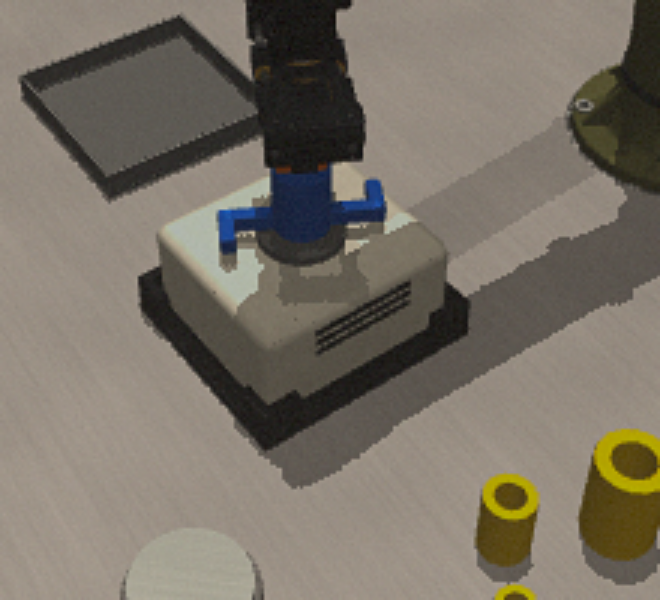

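Emit:
step_arm:
  deltas:
    - [0, 0, -6, 0, 0, -0.3, 0]
    - [0, 0, -14, 0, 0, -0.8, 0]
    - [0, 0, -22, 0, 0, -1.3, 0]
    - [0, 0, -30, 0, 0, -1.8, 0]
    - [0, 0, -38, 0, 0, -2.3, 0]
    - [0, 0, -46, 0, 0, -2.7, 0]
    - [0, 0, -53, 0, 0, -3.1, 0]
    - [0, 0, -60, 0, 0, -3.5, 0]

```text
time: 8.35
position: [0.4901, 0.0189, 0.2001]
tool_rot: [0.92, -3.002, 0.001]
ft_force: [1.3, -1.1, -10.7]
grip_width: 0.186
```

Emit:
step_arm:
  deltas:
    - [0, 0, 6, 0, 0, -0.3, 0]
    - [0, 0, 14, 0, 0, -0.8, 0]
    - [0, 0, 22, 0, 0, -1.3, 0]
    - [0, 0, 30, 0, 0, -1.8, 0]
    - [0, 0, 38, 0, 0, -2.3, 0]
    - [0, 0, 46, 0, 0, -2.7, 0]
    - [0, 0, 53, 0, 0, -3.1, 0]
    - [0, 0, 60, 0, 0, -3.5, 0]

```text
time: 9.35
position: [0.4897, 0.0205, 0.2036]
tool_rot: [-0.712, -3.057, 0.0]
ft_force: [0.0, 2.5, -8.5]
grip_width: 0.18
```

```bash
python3 - <<'E'
from h import *
s=ctrl.get_state();print(s["time"],s["position"],s["tool_rot"],s["qd"].round(3),s["ft_force"],s["torque"],s["grip_width"])
im=optics.get_image("scene")
cv2.imwrite("pics/s5.png",cv2.resize(im[120:320,220:440],None,fx=3,fy=3)[:,:,::-1])
E
```

```text
9.35 [0.48971541 0.02050377 0.2035894 ] [-7.12301802e-01 -3.05728913e+00  9.65345175e-05] [ 0.013 -0.002 -0.013 -0.003 -0.001  0.006 -0.971] [ 3.32551743e-03  2.49225116e+00 -8.53363567e+00] [ 0.47490016 -0.0411429   0.2576545 ] 0.17957867836444033
```

View pics/s5.png

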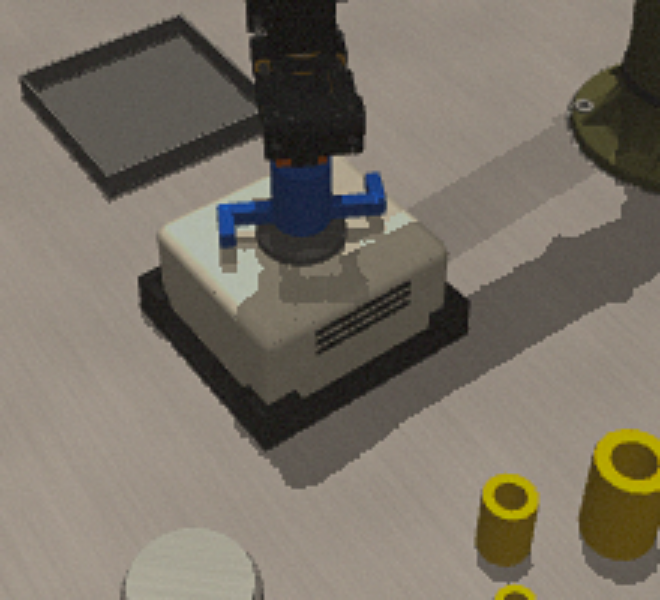

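Emit:
step_arm:
  deltas:
    - [0, 0, -6, 0, 0, -0.3, 0]
    - [0, 0, -14, 0, 0, -0.8, 0]
    - [0, 0, -22, 0, 0, -1.3, 0]
    - [0, 0, -30, 0, 0, -1.8, 0]
    - [0, 0, -38, 0, 0, -2.3, 0]
    - [0, 0, -46, 0, 0, -2.7, 0]
    - [0, 0, -53, 0, 0, -3.1, 0]
    - [0, 0, -60, 0, 0, -3.5, 0]

```text
time: 10.4
position: [0.4902, 0.0189, 0.2073]
tool_rot: [0.923, -3.001, 0.001]
ft_force: [0.9, -0.5, -10.0]
grip_width: 0.182
```

Emit:
step_arm:
  deltas:
    - [0, 0, 6, 0, 0, -0.3, 0]
    - [0, 0, 14, 0, 0, -0.8, 0]
    - [0, 0, 22, 0, 0, -1.3, 0]
    - [0, 0, 30, 0, 0, -1.8, 0]
    - [0, 0, 38, 0, 0, -2.3, 0]
    - [0, 0, 46, 0, 0, -2.7, 0]
    - [0, 0, 53, 0, 0, -3.1, 0]
    - [0, 0, 60, 0, 0, -3.5, 0]

```text
time: 11.4
position: [0.49, 0.0202, 0.2109]
tool_rot: [-0.711, -3.058, 0.0]
ft_force: [0.3, 2.5, -8.5]
grip_width: 0.18
```

Emit:
step_arm:
  deltas:
    - [0, 0, -6, 0, 0, -0.3, 0]
    - [0, 0, -14, 0, 0, -0.8, 0]
    - [0, 0, -22, 0, 0, -1.3, 0]
    - [0, 0, -30, 0, 0, -1.8, 0]
    - [0, 0, -38, 0, 0, -2.3, 0]
    - [0, 0, -46, 0, 0, -2.7, 0]
    - [0, 0, -53, 0, 0, -3.1, 0]
    - [0, 0, -60, 0, 0, -3.5, 0]

```text
time: 12.4
position: [0.4903, 0.0191, 0.2147]
tool_rot: [0.923, -3.002, 0.001]
ft_force: [1.8, -0.9, -7.5]
grip_width: 0.182
```

```bash
python3 - <<'E'
from h import *
s=ctrl.get_state();print(s["time"],s["position"],s["tool_rot"],s["qd"].round(3),s["ft_force"],s["torque"],s["grip_width"])
im=optics.get_image("scene")
cv2.imwrite("pics/s6.png",cv2.resize(im[120:320,220:440],None,fx=3,fy=3)[:,:,::-1])
E
```

```text
12.4 [0.49030962 0.01905738 0.21472458] [ 9.23419188e-01 -3.00153565e+00  8.30214119e-04] [-0.018 -0.003  0.016 -0.006  0.009 -0.008  0.967] [ 1.83784677 -0.91913444 -7.52638068] [-0.0665297  -0.35038378 -0.11051639] 0.18155203230307845
```

View pics/s6.png

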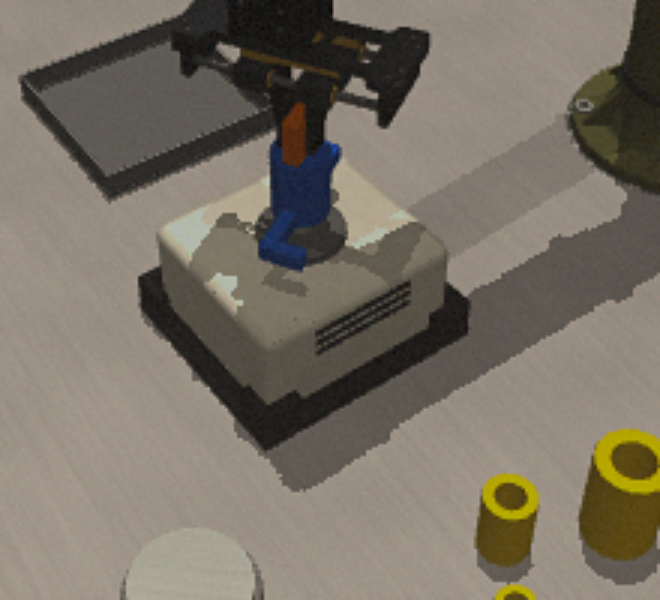

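Emit:
step_arm:
  deltas:
    - [0, 0, 5, 0, 0, -0.4, 0]
    - [0, 0, 12, 0, 0, -1.0, 0]
    - [0, 0, 19, 0, 0, -1.6, 0]
    - [0, 0, 26, 0, 0, -2.2, 0]
    - [0, 0, 30, 0, 0, -2.8, 0]
    - [0, 0, 33, 0, 0, -3.4, 0]
    - [0, 0, 33, 0, 0, -4, 0]
    - [0, 0, 33, 0, 0, -4, 0]

```text
time: 13.45
position: [0.4909, 0.0195, 0.2196]
tool_rot: [-0.024, 3.141, 0.0]
ft_force: [-0.3, -0.2, -2.6]
grip_width: 0.179
```

Emit:
step_arm:
  deltas:
    - [0, 0, 0, 0, 0, -5, 0]
    - [0, 0, 0, 0, 0, -15, 0]
    - [0, 0, 0, 0, 0, -27, 0]
    - [0, 0, 0, 0, 0, -40, 0]
    - [0, 0, 0, 0, 0, -58, 0]
    - [0, 0, 0, 0, 0, -76, 0]
    - [0, 0, 0, 0, 0, -90, 0]
    - [0, 0, 0, 0, 0, -90, 0]

```text
time: 14.45
position: [0.4914, 0.0197, 0.3107]
tool_rot: [-0.022, 3.139, 0.001]
ft_force: [0.9, 0.2, -2.2]
grip_width: 0.179
```

```bash
python3 - <<'E'
from h import *
s=ctrl.get_state();print(s["time"],s["position"],s["tool_rot"],s["qd"].round(3),s["ft_force"],s["torque"],s["grip_width"])
print(delta((.465,-.338,.22),np.radians(1.6)))
im=optics.get_image("scene")
cv2.imwrite("pics/s7.png",cv2.resize(im[80:320,220:440],None,fx=2.5,fy=2.5)[:,:,::-1])
c=optics.get_calibration("wrist")
cv2.imwrite("pics/w7.png",optics.get_image("wrist")[:,:,::-1])
E
```

```text
14.45 [0.49142212 0.01967448 0.31066341] [-2.21415935e-02  3.13907789e+00  9.51888839e-04] [ 0.002  0.011  0.001  0.04   0.    -0.012  0.   ] [ 0.92527187  0.16349163 -2.17006702] [ 0.01854483 -0.03248874  0.00698196] 0.1792736599993651
(array([ 0. ,  0.1, -0.8]), array([  31.7, -357.3,   90.4]))
```

View pics/s7.png

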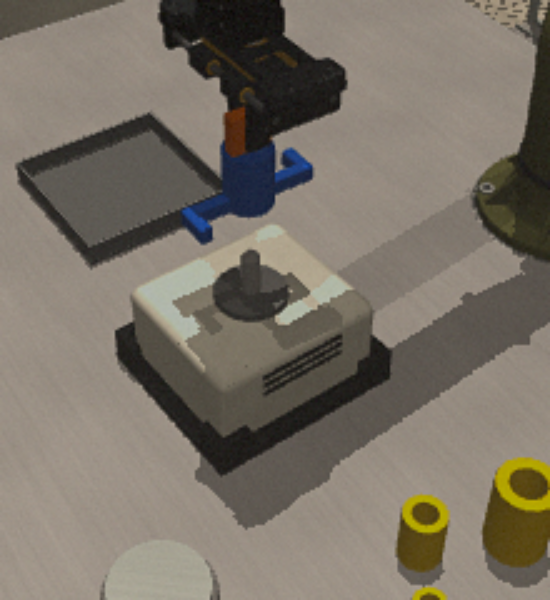

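View pics/w7.png

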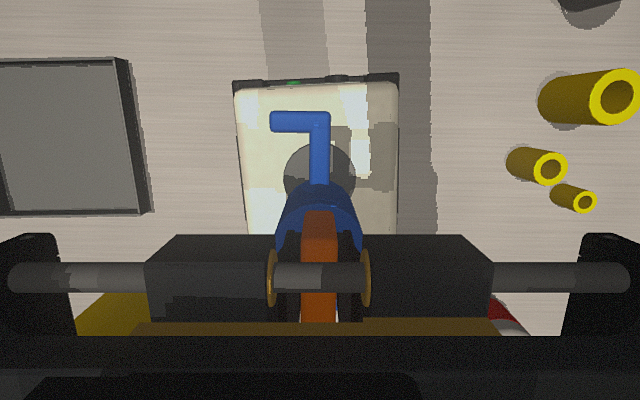

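Emit:
step_arm:
  deltas:
    - [0, 0, -0.8, 3, -35, 0, 0]
    - [0, 0, -0.8, 8, -85, 0, 0]
    - [0, 0, -0.8, 13, -140, 0, 0]
    - [0, 0, -0.8, 18, -195, 0, 0]
    - [0, 0, -0.8, 23, -250, 0, 0]
    - [0, 0, -0.8, 28, -305, 0, 0]
    - [0, 0, -0.8, 31.7, -345, 0, 0]
    - [0, 0, -0.8, 31.7, -357, 0, 0]

```text
time: 15.55
position: [0.4621, -0.3407, 0.3084]
tool_rot: [0.036, -3.139, 0.002]
ft_force: [1.0, -0.0, -2.8]
grip_width: 0.175
```

Emit:
step_arm:
  deltas:
    - [0, 0, 0, 0, 0, 15, 0]
    - [0, 0, 0, 0, 0, 45, 0]
    - [0, 0, 0, 0, 0, 80, 0]
    - [0, 0, 0, 0, 0, 115, 0]
    - [0, 0, 0, 0, 0, 145, 0]
    - [0, 0, 0, 0, 0, 165, 0]
    - [0, 0, 0, 0, 0, 170, 0]
    - [0, 0, 0, 0, 0, 170, 0]

```text
time: 16.55
position: [0.4645, -0.3375, 0.1396]
tool_rot: [-0.045, 3.141, -0.0]
ft_force: [0.2, 0.2, -2.4]
grip_width: 0.181
```

```bash
python3 - <<'E'
from h import *
s=ctrl.get_state();print(s["time"],s["position"],s["tool_rot"],s["qd"].round(3),s["ft_force"],s["torque"],s["grip_width"])
print(delta((.465,-.338,.079),np.radians(1.6)))
im=optics.get_image("scene")
cv2.imwrite("pics/s8.png",cv2.resize(im[60:280,180:440],None,fx=2.5,fy=2.5)[:,:,::-1])
im=optics.get_image("top")
cv2.imwrite("pics/t8.png",cv2.resize(im[140:320,330:530],None,fx=3,fy=3)[:,:,::-1])
E
```

```text
16.55 [ 0.46447104 -0.33753356  0.13955477] [-4.49417548e-02  3.14075654e+00 -7.44685535e-05] [ 0.003 -0.01   0.01  -0.02   0.001  0.002  0.001] [ 0.24522131  0.20917476 -2.44528336] [-0.02386142  0.03184579 -0.00623183] 0.18072038824969733
(array([-0.,  0.,  0.]), array([-0.5, -0.5, 60.6]))
```

View pics/s8.png

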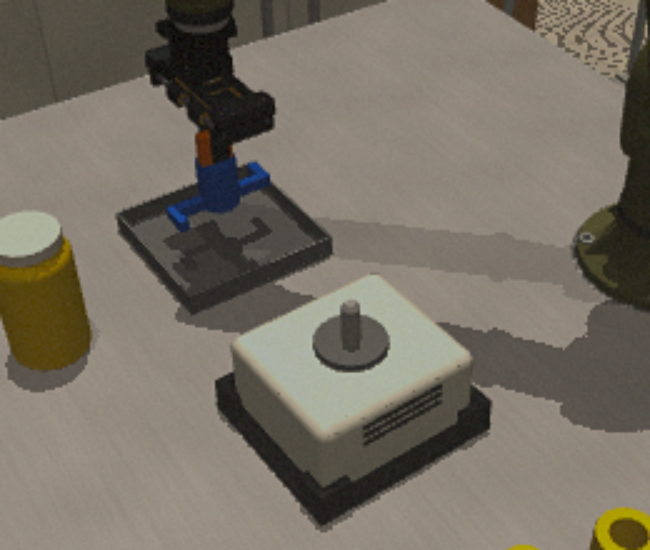

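View pics/t8.png

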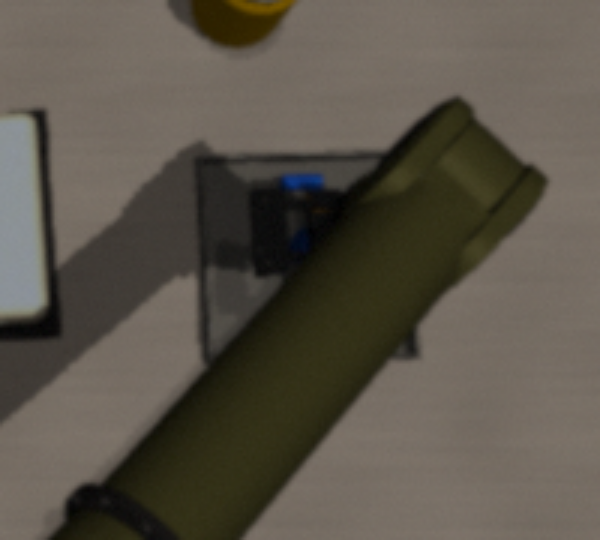

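Emit:
step_arm:
  deltas:
    - [0, 0, 0, 0, 0, 15, 0]
    - [0, 0, 0, 0, 0, 35, 0]
    - [0, 0, 0, 0, 0, 50, 0]
    - [0, 0, 0, 0, 0, 57, 0]
    - [0, 0, 0, 0, 0, 60, 0]
    - [0, 0, 0, 0, 0, 61.5, 0]
    - [0, 0, 0, 0, 0, 62.5, 0]
    - [0, 0, 0, 0, 0, 63, 0]

```text
time: 17.65
position: [0.4643, -0.3379, 0.0765]
tool_rot: [-0.044, 3.141, -0.0]
ft_force: [0.2, 0.9, -2.7]
grip_width: 0.181
```

Emit:
step_arm:
  deltas:
    - [0, 0, 0, 0, 0, 0.3, 0]
    - [0, 0, 0, 0, 0, 0.6, 0]
    - [0, 0, 0, 0, 0, 0.9, 0]
    - [0, 0, 0, 0, 0, 1.2, 0]
    - [0, 0, 0, 0, 0, 1.5, 0]
    - [0, 0, 0, 0, 0, 1.8, 0]
    - [0, 0, 0, 0, 0, 2.1, 0]
    - [0, 0, 0, 0, 0, 2.1, 0]

```text
time: 18.65
position: [0.4642, -0.3379, 0.0756]
tool_rot: [-0.044, 3.141, 0.001]
ft_force: [-4.2, 3.1, 9.6]
grip_width: 0.183
```

Emit:
step_arm:
  deltas:
    - [0, 0, 0, 0, 0, -1.2, 0]
    - [0, 0, 0, 0, 0, -1.2, 0]
    - [0, 0, 0, 0, 0, -1.2, 22]
    - [0, 0, 0, 0, 0, -1.2, 30]
    - [0, 0, 0, 0, 0, -1.2, 40]
    - [0, 0, 0, 0, 0, -1.2, 50]
    - [0, 0, 0, 0, 0, -1.2, 60]
    - [0, 0, 0, 0, 0, -1.2, 60]

```text
time: 19.65
position: [0.4641, -0.3378, 0.0753]
tool_rot: [-0.044, 3.141, 0.0]
ft_force: [0.6, -0.6, 0.6]
grip_width: 0.661
```

Emit:
step_arm:
  deltas:
    - [0, 0, 0, 0, 0, 0, 60]
    - [0, 0, 0, 0, 0, -5, 60]
    - [0, 0, 0, 0, 0, -20, 60]
    - [0, 0, 0, 0, 0, -50, 60]
    - [0, 0, 0, 0, 0, -90, 60]
    - [0, 0, 0, 0, 0, -140, 60]
    - [0, 0, 0, 0, 0, -190, 60]
    - [0, 0, 0, 0, 0, -230, 60]

```text
time: 20.65
position: [0.464, -0.3384, 0.3089]
tool_rot: [-0.043, 3.138, -0.001]
ft_force: [1.0, -0.3, 0.3]
grip_width: 0.69
```

```bash
python3 - <<'E'
from h import *
s=ctrl.get_state();print(s["time"],s["position"],s["tool_rot"],s["qd"].round(3),s["ft_force"],s["grip_width"])
im=optics.get_image("scene")
cv2.imwrite("pics/s9.png",cv2.resize(im[60:280,180:440],None,fx=2.5,fy=2.5)[:,:,::-1])
s=ctrl.get_state();print(delta((.53,.02,.36),0,s),delta((.487,.31,.15),0,s))
E
```

```text
20.65 [ 0.4639632  -0.33839957  0.30886235] [-4.30124694e-02  3.13817943e+00 -1.44462629e-03] [-0.03  -0.106  0.03  -0.527  0.094  0.606 -0.08 ] [ 1.04847997 -0.27022392  0.28758429] 0.6904950855181909
(array([-0.2,  0.5,  1.6]), array([-74.6, 357.8, -47. ])) (array([-0.2,  0.5,  1.6]), array([-37.6, 649.8, 161.3]))
```

View pics/s9.png

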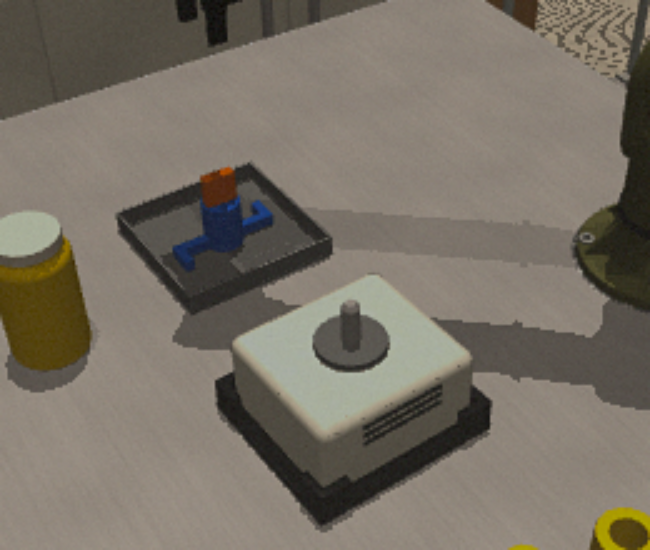

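Emit:
step_arm:
  deltas:
    - [0, 0, 0, -10, 40, -10, 60]
    - [0, 0.5, 1.6, -20, 85, -25, 60]
    - [0, 0.5, 1.6, -30, 135, -40, 60]
    - [0, 0.5, 1.6, -40, 190, -47, 60]
    - [0, 0.5, 1.6, -52, 245, -47, 60]
    - [0, 0.5, 1.6, -64, 300, -47, 60]
    - [0, 0.5, 1.6, -74, 345, -47, 60]
    - [0, 0.5, 1.6, -75, 358, -47, 60]

```text
time: 21.7
position: [0.529, 0.0257, 0.3526]
tool_rot: [0.008, -3.133, -0.0]
ft_force: [-0.2, 0.4, -0.1]
grip_width: 0.692
```

Emit:
step_arm:
  deltas:
    - [0, 0, 0, 0, 0, 0, 60]
    - [0, 0, 0, 0, 0, 0, 60]
    - [0, 0, 0, 0, 0, 0, 60]
    - [0, 0, 0, 0, 0, 0, 60]
    - [0, 0, 0, 0, 0, 0, 60]
    - [0, 0, 0, 0, 0, 0, 60]
    - [0, 0, 0, 0, 0, 0, 60]
    - [0, 0, 0, 0, 0, 0, 60]

```text
time: 22.7
position: [0.529, 0.0222, 0.3523]
tool_rot: [0.0, -3.133, 0.0]
ft_force: [0.2, -0.2, 0.3]
grip_width: 0.694
```

```bash
python3 - <<'E'
from h import *
s=ctrl.get_state();print(s["time"],s["position"],s["tool_rot"],s["qd"].round(3))
c=optics.get_calibration("wrist");im=optics.get_image("wrist");np.save("w9.npy",im);import pickle;pickle.dump((s,c),open("w9.pkl","wb"))
cv2.imwrite("pics/w9.png",im[:,:,::-1])
u,v=proj(c,(.491,.02,.15)); print(u,v)
u0,v0=int(u)-50,int(v)-50
cv2.imwrite("pics/w9z.png",cv2.resize(im[v0:v0+95,u0:u0+100],None,fx=6,fy=6)[:,:,::-1]);print(u0,v0)
print(delta((.487,.31,.15),0,s))
E
```

```text
22.7 [0.52897669 0.02218631 0.35234503] [ 2.17697373e-04 -3.13289407e+00  2.12455285e-04] [0.002 0.002 0.001 0.    0.001 0.    0.001]
317.3733951281201 143.03445580266066
267 93
(array([-0. , -0.5,  0. ]), array([ 40.2, 287.8, 202.7]))
```

View pics/w9.png

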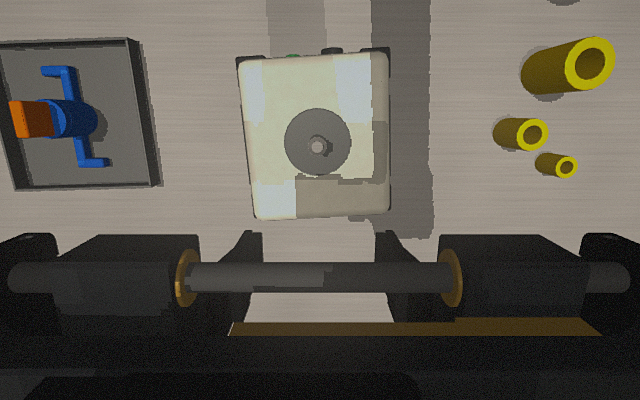

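View pics/w9z.png

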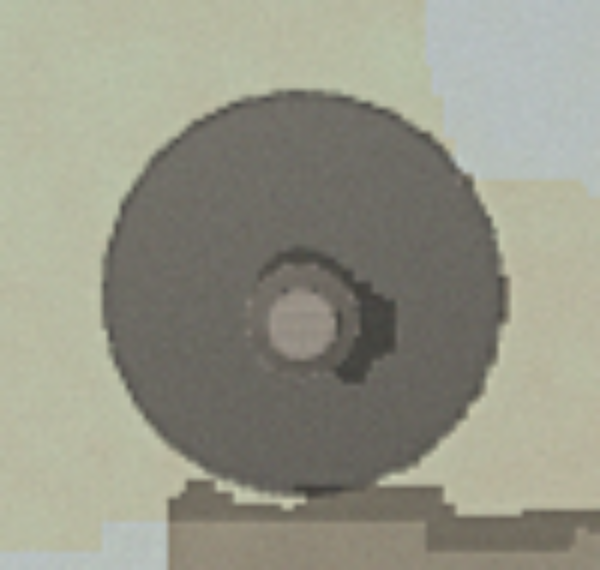

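```bash
python3 - <<'E'
from h import *
import pickle
s,c=pickle.load(open("w9.pkl","rb")); im=np.load("w9.npy")
b=lambda x,y:(x/6+267-.4,y/6+93-.4)
print("collar",ray(c,*b(303.5,291.5),.122),"tip",ray(c,*b(301,324),.172), "tip neighbor",ray(c,*b(303,320),.166))
print("exp TCP-cam", s["position"]-(-c["R"].T@c["t"]))
m=mask(im,(25,180,130),(35,255,255)); m[235:]=0
for k in cons(m):
    e=cv2.fitEllipse(k); print(e, ray(c,*e[0],.065))
E
```

```text
collar [0.49127204 0.01969407 0.122     ] tip [0.49274841 0.01943047 0.172     ] tip neighbor [0.49263683 0.01975535 0.166     ]
exp TCP-cam [ 0.06990343  0.00111675 -0.16318852]
((566.0093383789062, 166.8433837890625), (18.713359832763672, 22.816261291503906), 48.51433563232422) [0.53106315 0.36435193 0.065     ]
((531.9363403320312, 134.2205047607422), (28.212690353393555, 33.2032470703125), 44.721641540527344) [0.48663115 0.30975277 0.065     ]
((589.4362182617188, 62.848636627197266), (45.040706634521484, 56.200050354003906), 38.24100875854492) [0.39673527 0.36853869 0.065     ]
```

Emit:
step_arm:
  deltas:
    - [0, -0.5, 0, 10, 30, 0, 70]
    - [0, -0.5, 0, 20, 75, 0, 70]
    - [0, -0.5, 0, 30, 125, 10, 70]
    - [0, -0.5, 0, 40.5, 180, 40, 70]
    - [0, -0.5, 0, 40.5, 230, 80, 70]
    - [0, -0.5, 0, 40.5, 270, 130, 70]
    - [0, -0.5, 0, 40.5, 288, 180, 70]
    - [0, -0.5, 0, 40.5, 288, 200, 70]
  newtons: 20

```text
time: 23.75
position: [0.4839, 0.3115, 0.1485]
tool_rot: [0.006, -3.137, 0.005]
ft_force: [0.2, 0.1, 0.2]
grip_width: 0.802
```

Emit:
step_arm:
  deltas:
    - [0, 0, 0, 0, 0, 0, 70]
    - [0, 0, 0, 0, 0, 0, 70]
    - [0, 0, 0, 0, 0, 0, 70]
    - [0, 0, 0, 0, 0, 10, 70]
    - [0, 0, 0, 0, 0, 20, 70]
    - [0, 0, 0, 0, 0, 30, 70]
    - [0, 0, 0, 0, 0, 30, 70]
    - [0, 0, 0, 0, 0, 30, 70]

```text
time: 24.75
position: [0.4868, 0.3102, 0.1227]
tool_rot: [-0.0, 3.141, -0.0]
ft_force: [0.5, 1.4, -1.0]
grip_width: 0.804
```

```bash
python3 - <<'E'
from h import *
s=ctrl.get_state();print(s["time"],s["position"],s["tool_rot"],s["qd"].round(3),s["ft_force"])
print(delta((.4867,.3102,.026),0,s))
im=optics.get_image("wrist")
cv2.imwrite("pics/w10.png",im[:,:,::-1])
E
```

```text
24.75 [0.48680924 0.31020276 0.12273396] [-1.74113808e-04  3.14144547e+00 -1.49098553e-04] [-0.001 -0.006  0.001 -0.006  0.001 -0.    -0.001] [ 0.45449597  1.41350131 -1.03661485]
(array([-0.,  0.,  0.]), array([ 0.1,  0. , 96.7]))
```

View pics/w10.png

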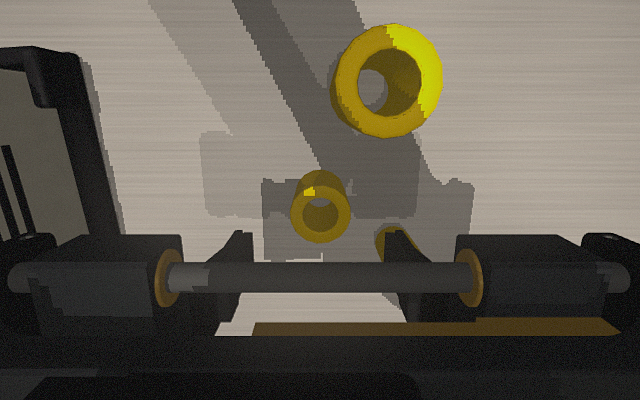

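Emit:
step_arm:
  deltas:
    - [0, 0, 0, 0, 0, 15, 70]
    - [0, 0, 0, 0, 0, 40, 70]
    - [0, 0, 0, 0, 0, 65, 70]
    - [0, 0, 0, 0, 0, 85, 70]
    - [0, 0, 0, 0, 0, 94, 70]
    - [0, 0, 0, 0, 0, 96, 60]
    - [0, 0, 0, 0, 0, 96, 50]
    - [0, 0, 0, 0, 0, 96, 40]

```text
time: 25.8
position: [0.4873, 0.3105, 0.0276]
tool_rot: [-0.0, 3.14, 0.002]
ft_force: [0.6, 0.3, 0.4]
grip_width: 0.549
```

Emit:
step_arm:
  deltas:
    - [0, 0, 0, 0, 0, 0, 30]
    - [0, 0, 0, 0, 0, 0, 30]
    - [0, 0, 0, 0, 0, 0, 30]
    - [0, 0, 0, 0, 0, 0, 30]
    - [0, 0, 0, 0, 0, 0, 30]
    - [0, 0, 0, 0, 0, 0, 30]
    - [0, 0, 0, 0, 0, 0, 30]
    - [0, 0, 0, 0, 0, 0, 30]

```text
time: 26.8
position: [0.4872, 0.3106, 0.0275]
tool_rot: [-0.0, 3.14, 0.001]
ft_force: [-0.7, 0.1, 5.4]
grip_width: 0.505
```

```bash
python3 - <<'E'
from h import *
s=ctrl.get_state();print(s["time"],s["position"],s["tool_rot"],s["grip_width"]*87,s["ft_force"])
im=optics.get_image("scene")
cv2.imwrite("pics/s11.png",cv2.resize(im[200:400,320:520],None,fx=2.5,fy=2.5)[:,:,::-1])
E
```

```text
26.8 [0.48724708 0.31058609 0.02748371] [-1.93926651e-04  3.14049973e+00  1.37032617e-03] 43.961784939576916 [-0.70281075  0.08923957  5.41864331]
```

View pics/s11.png

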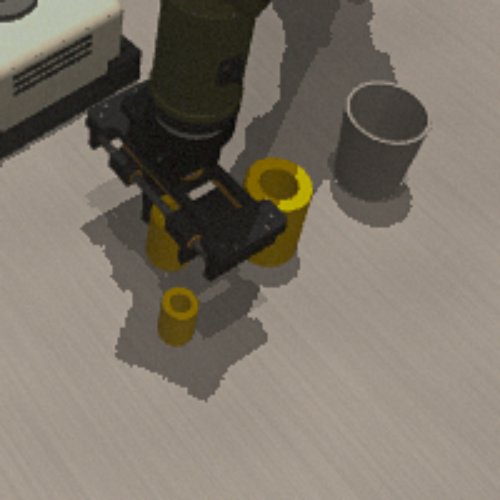

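Emit:
step_arm:
  deltas:
    - [0, 0, 0, 0, 0, -10, 30]
    - [0, 0, 0, 0, 0, -40, 30]
    - [0, 0, 0, 0, 0, -80, 30]
    - [0, 0, 0, 0, 0, -125, 30]
    - [0, 0, 0, 0, 0, -165, 30]
    - [0, 0, 0, 0, 0, -200, 30]
    - [0, 0, 0, 0, 0, -220, 30]
    - [0, 0, 0, 0, 0, -220, 30]

```text
time: 27.85
position: [0.4873, 0.3105, 0.2483]
tool_rot: [0.0, 3.139, 0.003]
ft_force: [-0.1, -0.7, -1.5]
grip_width: 0.501
```

```bash
python3 - <<'E'
from h import *
s=ctrl.get_state();print(s["time"],s["position"],s["tool_rot"],s["grip_width"]*87,s["ft_force"])
print(delta((.4917,.0197,.245),0,s))
im=optics.get_image("wrist")
cv2.imwrite("pics/w12.png",im[:,:,::-1])
E
```

```text
27.85 [0.48732475 0.31045076 0.24834375] [5.88615150e-05 3.13925597e+00 2.89001048e-03] 43.55505577140003 [-0.10441142 -0.68039817 -1.48559039]
(array([ 0.1,  0.1, -0. ]), array([  -4.4, -290.8,    2.8]))
```

View pics/w12.png

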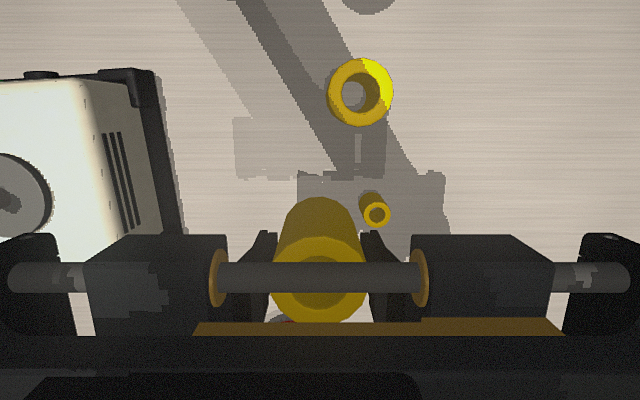

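Emit:
step_arm:
  deltas:
    - [0, 0, 0, -1, -30, 0, 30]
    - [0, 0, 0, -2, -75, 0, 30]
    - [0, 0, 0, -3, -125, 0, 30]
    - [0, 0, 0, -4.7, -175, 0, 30]
    - [0, 0, 0, -4.7, -225, 0, 30]
    - [0, 0, 0, -4.7, -265, 0, 30]
    - [0, 0, 0, -4.7, -285, 0, 30]
    - [0, 0, 0, -4.7, -290.8, 0, 30]

```text
time: 28.9
position: [0.491, 0.019, 0.246]
tool_rot: [-0.002, -3.14, -0.0]
ft_force: [-0.3, 0.6, 0.1]
grip_width: 0.503
```

Emit:
step_arm:
  deltas:
    - [0, 0, 0, 0, 0, 0, 30]
    - [0, 0, 0, 0, 0, 0, 30]
    - [0, 0, 0, 0, 0, 10, 30]
    - [0, 0, 0, 0, 0, 20, 30]
    - [0, 0, 0, 0, 0, 30, 30]
    - [0, 0, 0, 0, 0, 37, 30]
    - [0, 0, 0, 0, 0, 37, 30]
    - [0, 0, 0, 0, 0, 37, 30]

```text
time: 29.9
position: [0.4916, 0.0193, 0.21]
tool_rot: [0.0, 3.141, 0.0]
ft_force: [-1.1, 0.0, -0.1]
grip_width: 0.504
```

```bash
python3 - <<'E'
from h import *
s=ctrl.get_state();print(s["time"],s["position"],s["tool_rot"],s["grip_width"]*87,s["ft_force"])
print(delta((.492,.0197,.2),0,s))
c=optics.get_calibration("wrist");im=optics.get_image("wrist");cv2.imwrite("pics/w13.png",im[:,:,::-1])
im=optics.get_image("scene"); cv2.imwrite("pics/s13.png",cv2.resize(im[130:280,240:400],None,fx=4,fy=4)[:,:,::-1])
im=optics.get_image("top"); cv2.imwrite("pics/t13.png",cv2.resize(im[150:280,240:400],None,fx=4,fy=4)[:,:,::-1])
E
```

```text
29.9 [0.49163774 0.01931355 0.20997448] [6.13243575e-05 3.14109618e+00 8.76282185e-06] 43.83466460542703 [-1.05637414  0.04767314 -0.07736514]
(array([ 0.,  0., -0.]), array([-0.4,  0.4, 10. ]))
```

View pics/w13.png

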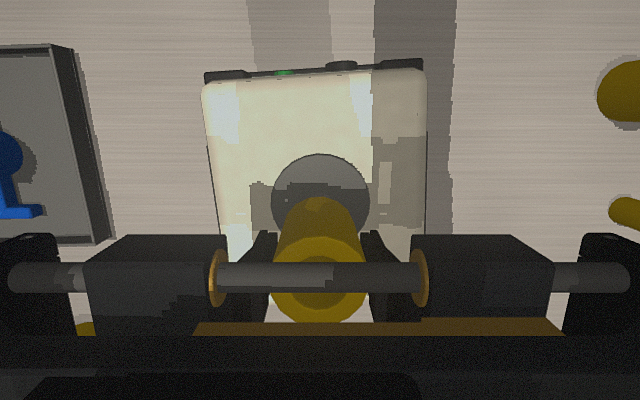

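View pics/s13.png

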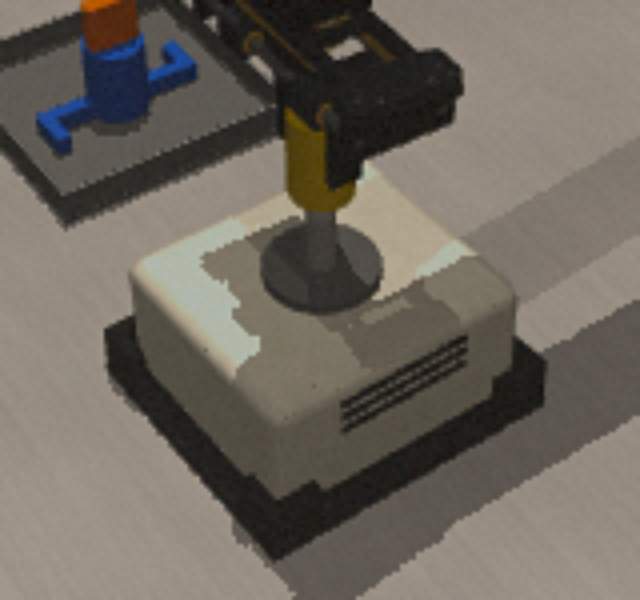

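Emit:
step_arm:
  deltas:
    - [0, 0, 0, -0.4, 0.4, 3, 30]
    - [0, 0, 0, -0.4, 0.4, 6, 30]
    - [0, 0, 0, -0.4, 0.4, 9, 30]
    - [0, 0, 0, -0.4, 0.4, 12, 30]
    - [0, 0, 0, -0.4, 0.4, 15, 30]
    - [0, 0, 0, -0.4, 0.4, 18, 30]
    - [0, 0, 0, -0.4, 0.4, 20, 30]
    - [0, 0, 0, -0.4, 0.4, 20, 30]

```text
time: 31.05
position: [0.4918, 0.0197, 0.1896]
tool_rot: [0.0, -3.141, 0.0]
ft_force: [-0.6, 0.0, 0.5]
grip_width: 0.504
```

Emit:
step_arm:
  deltas:
    - [0, 0, 0, 0, 0, 5, 30]
    - [0, 0, 0, 0, 0, 11, 30]
    - [0, 0, 0, 0, 0, 17, 30]
    - [0, 0, 0, 0, 0, 23, 30]
    - [0, 0, 0, 0, 0, 29, 30]
    - [0, 0, 0, 0, 0, 34, 30]
    - [0, 0, 0, 0, 0, 36, 30]
    - [0, 0, 0, 0, 0, 36, 30]

```text
time: 32.05
position: [0.4918, 0.0197, 0.1537]
tool_rot: [0.0, -3.142, 0.0]
ft_force: [-0.4, 1.4, -1.0]
grip_width: 0.504
```

Emit:
step_arm:
  deltas:
    - [0, 0, 0, 0, 0, 1, 30]
    - [0, 0, 0, 0, 0, 2, 30]
    - [0, 0, 0, 0, 0, 3, 30]
    - [0, 0, 0, 0, 0, 3.5, 30]
    - [0, 0, 0, 0, 0, 4, 30]
    - [0, 0, 0, 0, 0, 4.5, 30]
    - [0, 0, 0, 0, 0, 4.5, 30]
    - [0, 0, 0, 0, 0, 4.5, 30]

```text
time: 33.05
position: [0.4919, 0.0198, 0.1495]
tool_rot: [-0.0, 3.141, 0.0]
ft_force: [-1.5, 0.3, 2.1]
grip_width: 0.504
```

```bash
python3 - <<'E'
from h import *
s=ctrl.get_state();print(s["time"],s["position"],s["tool_rot"],s["grip_width"]*87,s["ft_force"],s["torque"])
im=optics.get_image("scene"); cv2.imwrite("pics/s14.png",cv2.resize(im[130:280,240:400],None,fx=4,fy=4)[:,:,::-1])
E
```

```text
33.05 [0.49188035 0.01975019 0.14950011] [-9.82291946e-05  3.14142900e+00  1.47966886e-04] 43.858275541159614 [-1.50498883  0.27877836  2.120336  ] [-0.05427345  0.29456176  0.00985053]
```

View pics/s14.png

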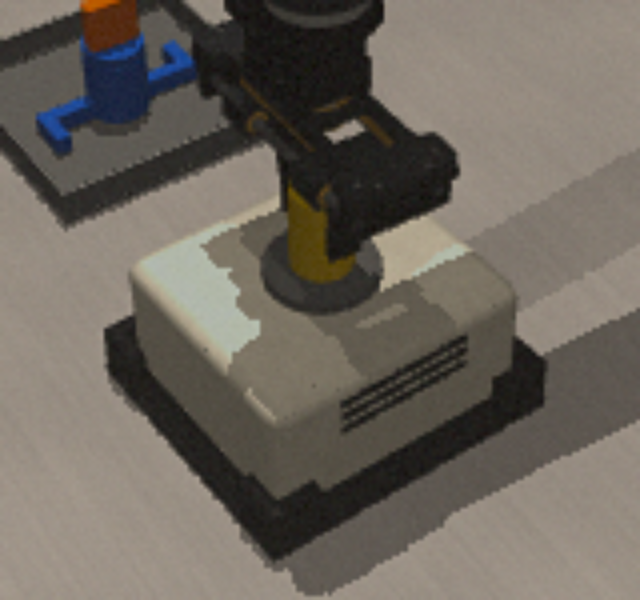

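Just touching (about 2 N). Press a little, then release gently and retreat.

Emit:
step_arm:
  deltas:
    - [0, 0, 0, 0, 0, 0.4, 30]
    - [0, 0, 0, 0, 0, 0.4, 30]
    - [0, 0, 0, 0, 0, 0.2, 46]
    - [0, 0, 0, 0, 0, 0.2, 50]
    - [0, 0, 0, 0, 0, 0.2, 56]
    - [0, 0, 0, 0, 0, 0.2, 62]
    - [0, 0, 0, 0, 0, 0.2, 70]
    - [0, 0, 0, 0, 0, 0.2, 70]

```text
time: 34.1
position: [0.4918, 0.0198, 0.149]
tool_rot: [-0.0, 3.142, -0.0]
ft_force: [-0.9, 0.4, 1.2]
grip_width: 0.788
```

Emit:
step_arm:
  deltas:
    - [0, 0, 0, 0, 0, 0, 70]
    - [0, 0, 0, 0, 0, -5, 70]
    - [0, 0, 0, 0, 0, -20, 70]
    - [0, 0, 0, 0, 0, -45, 70]
    - [0, 0, 0, -10, 0, -80, 70]
    - [0, 0, 0, -20, 0, -120, 70]
    - [0, 0, 0, -35, 0, -160, 70]
    - [0, 0, 0, -40, 0, -190, 70]

```text
time: 35.1
position: [0.5328, 0.0198, 0.3421]
tool_rot: [-0.0, 3.139, 0.001]
ft_force: [0.5, -0.3, -0.6]
grip_width: 0.803
```

Emit:
step_arm:
  deltas:
    - [0, 0, 0, 0, 0, -5, 70]
    - [0, 0, 0, 0, 0, -5, 70]
    - [0, 0, 0, 0, 0, -5, 70]
    - [0, 0, 0, 0, 0, -5, 70]
    - [0, 0, 0, 0, 0, -5, 70]
    - [0, 0, 0, 0, 0, -5, 70]
    - [0, 0, 0, 0, 0, -5, 70]
    - [0, 0, 0, 0, 0, -5, 70]

```text
time: 36.1
position: [0.5318, 0.0198, 0.344]
tool_rot: [-0.0, 3.142, -0.0]
ft_force: [0.7, 0.1, -0.5]
grip_width: 0.806
```

```bash
python3 - <<'E'
from h import *
s=ctrl.get_state();print(s["time"],s["position"],s["qd"].round(3),s["ft_force"])
c=optics.get_calibration("wrist");im=optics.get_image("wrist");cv2.imwrite("pics/w15.png",im[:,:,::-1])
m=mask(im,(20,150,60),(35,255,255)); m[235:]=0
u,v=proj(c,(.4917,.0197,.187)).astype(int); print("expected top centre px",u,v)
cv2.imwrite("pics/w15z.png",cv2.resize(im[v-45:v+45,u-50:u+50],None,fx=6,fy=6)[:,:,::-1])
f=cv2.imread("pics/scene0.png")[:,:,::-1]
im=optics.get_image("scene"); cv2.imwrite("pics/s15.png",im[:,:,::-1])
cc=optics.get_calibration("scene"); print("scene px expected underside/top",proj(cc,(.4917,.0197,.122)),proj(cc,(.4917,.0197,.187)))
cv2.imwrite("pics/s15z.png",cv2.resize(im[130:280,240:400],None,fx=4,fy=4)[:,:,::-1])
E
```

```text
36.1 [0.53182338 0.01976318 0.34403418] [ 0.001 -0.001 -0.    -0.001 -0.002 -0.001 -0.001] [ 0.69401948  0.11393708 -0.52013592]
expected top centre px 319 143
scene px expected underside/top [320.61146739 194.85502247] [320.39656779 176.15165786]
```

View pics/w15.png

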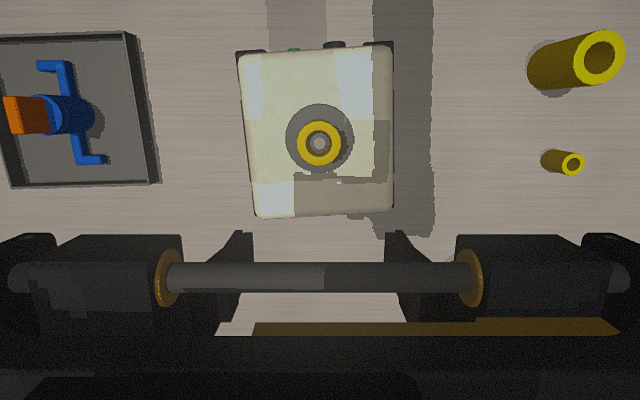

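View pics/s15.png

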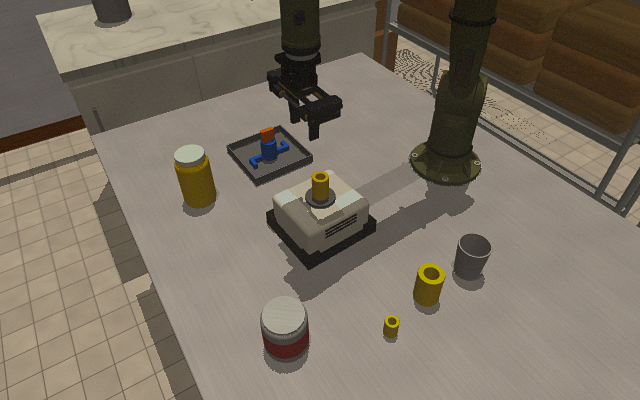

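View pics/s15z.png

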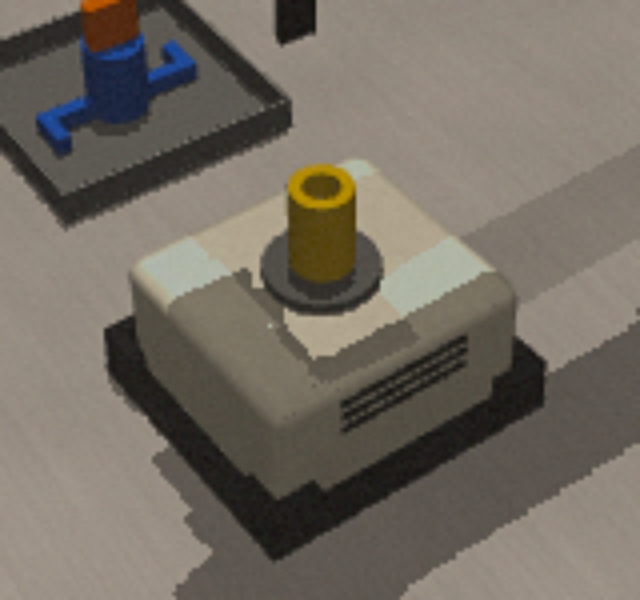

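View pics/w15z.png

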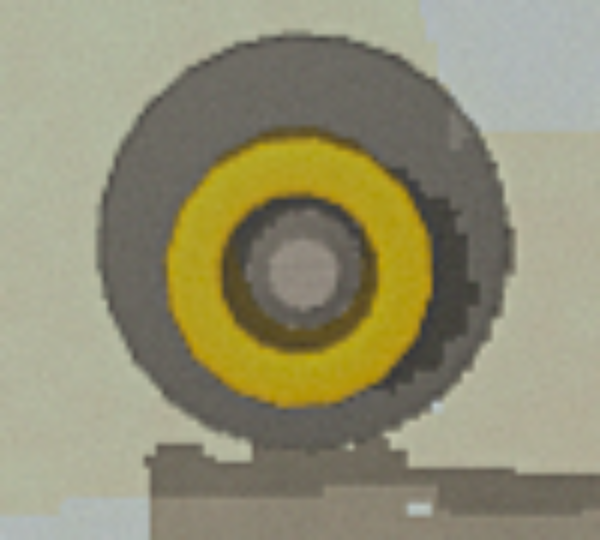

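```bash
python3 -c "
from bench import ctrl
print(ctrl.close_job())"
```

```text
the job is handed in; nothing more can be done
None
```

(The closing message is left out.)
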